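Clamp a relay module with a wing knob beside a socket panel

TASK

Lay the blue relay module flat in the channel of the clamping jig, long side along the channel, and let go of it. Then turn the orange wing knob clockwise until the pad holds the module firmly against the end stop, with about 15 N (the sprung pad pressed in by about 2 mm), and never crank it past that to 28 N or more. Keep the fingers from pressing on the white socket panel beside the knob, and leave the heat sink, solder spool and green tape where they are.

Things in the scene. Friction and masses are not known exactly. Their poses are not given: they have to be found in the camera images.
- jig: Fixed aluminium clamping jig; all jig positions are in this frame, in mm. Origin on the bench under its 90 x 230 mm base plate (x -42 to 48, y -115 to 115, top z 12); z up, y along the channel towards the dark steel end stop (44 wide, z 12 to 34). The stop's face lies somewhere from y = 70 to 75: its setting differs each time and is not measured. Jaw, rod: 12 to 44 wide, up to z 36, y -77 to pad.
- channel (a point): Channel floor (plate top, z 12) at x = 0, y = 43.5 of the jig; axes as the jig. The place for the middle of the module's underside: there it clears pad and stop if the knob is at 0.4 rad or less. Two round steel rails along y (y 21 to 71, tops at z 17, 36 mm clear between them) guide the module's long sides.
- knob (a joint): Angle of the orange wing knob, rad, 0 to 3.4, at first 0 to 0.4. Vertical axis at jig x 0, y -80. At 0 the wings lie along jig x; it grows clockwise seen from above and drives the jaw 6 mm per rad, no play; stays where left. Turning free takes 0.18 N m; each N of clamping adds 0.006 N m (0.27 N m at 15 N). Clamping begins somewhere from 1.3 to 2.2 rad.
- knob_grip (a point): Point on the knob's axis, 50 mm above the bench, inside the wing blade: 60 mm long, 8 mm thick, z 32 to 59 (wing ends, from 16 mm out, rise to z 66). Below it a hub, 20 mm diameter, up to z 32, on a grey housing 50 x 46 mm, top at z 26. The point's x axis lies along the wings, z up; it turns with the knob.
- panel_face (a point): Upright white socket panel fixed to the jig, 4 mm thick, 70 mm long along jig y, centred on the knob, top at z 70. This point: top middle of the face that looks at the knob, 35 mm from the knob's axis on the jig's +x side. The wing ends pass it at 5 mm; wide-open fingers beside the knob strike it.
- module_c (a point): Centre of the loose blue relay module, a solid block 32 (x) x 48 (y) x 26 (z) mm with small domes on top, 0.08 kg; 13 mm above its underside; axes along its edges.
- module: The same blue relay module; origin at the centre of its underside.
- jaw: Steel jaw with a black pad, driven by the knob; origin at the jig's origin at knob 0, 14 mm behind the pad's unloaded face, which is at jig y = 14 + 6 x knob angle (mm, rad). The pad (32 wide, z 15 to 33) is sprung on the jaw: 8 N per mm, at most 5 mm travel (15 N = 1.9 mm pressed in); its spring travel is not measured.
- panel: The white socket panel (see point panel_face); origin at the jig's origin.
- heat_sink: Bystander: silver finned heat sink, 50 x 50 x 23 mm, loose; origin at the centre of its underside.
- solder_spool: Bystander: white solder spool with blue top disc, 55 mm diameter, 45 mm high, loose; origin at the centre of its underside.
- tape_green: Bystander: roll of green tape, 68 mm diameter, 12 mm high, loose; origin at the centre of its underside.
Things that resemble listed ones, but are neither listed nor needed, are in the scene too. Of the things like the module, leave any that is yellow; of the rest the smaller one is meant.

How it is judged:
On the way, in this order (a step that is already met when the one before it is completed fails the run):
1. the module lies flat in the channel, long side along it, and the fingers have let go of it (x of module in the frame of jig between -0.004 and 0.004 m and y of module in the frame of jig between 0.034 and 0.053 m and z of module in the frame of jig below 0.0145 m and angle between the y axis of module and the y axis of jig, either way round below 0.15 rad and angle between module's own z axis and vertical below 0.06 rad and contact force between the fingers and module below 0.2 N), for 0.2 s.
2. the pad presses the module with 9 to 22 N (contact force between jaw and module between 9 and 22 N), for 0.2 s.
At the end, for the whole second after the job is handed in: The module lies at rest flat on the channel floor (underside within 2.5 mm of it, tilt under 0.06 rad), within 4 mm of the channel's middle line, its long side within 0.08 rad of the channel, up against the end stop, and the pad presses it with 9 to 22 N (all of step 2 and x of module in the frame of jig between -0.004 and 0.004 m and y of module in the frame of jig between 0.044 and 0.053 m and z of module in the frame of jig below 0.0145 m and angle between the y axis of module and the y axis of jig, either way round below 0.08 rad and angle between module's own z axis and vertical below 0.06 rad and linear speed of module below 0.02 m/s); the robot touches nothing.
It fails at once if the pad presses the module with more than 28 N (overtightened) (contact force between jaw and module above 28 N).
It fails at once if fingers or arm press the socket panel with more than 6 N (contact force between any of the fingers, the arm and panel above 6 N).
It fails at once if the heat sink, solder spool or green tape is moved more than 20 mm (distance of any of heat_sink, solder_spool, tape_green from where it was at the start of the episode above 0.02 m).
It also fails if it takes over 72 s, if anything falls off the work surface, if the arm or the gripper's body presses on something with over 40 N, if the wrist force passes 120 N, or if a joint passes its speed limit or range.

ROBOT

A 6-joint arm with a two-finger parallel gripper is mounted at the origin on a cart in front of the work surface, level with it; the furniture and walls round the work are solid. World frame = base frame: x ahead of the robot, y to its left, z up, the work surface at z = 0. Lengths are in m, angles in rad, forces in N, time in s.
With the tool pointing down it reaches from about 0.325 to 0.925 m from the base axis. Payload 3.1 kg.
Tool frame: the origin (TCP) lies midway between the tips of the shut fingers; the grasp point (between the pads) lies 19 mm behind it; y points along the fingers, z is the direction in which the jaws open and shut, and the axes are right-handed (so a half turn about y gives the same grasp; the last joint's range is limited). The gripper opens to 85 mm and grips with 20 to 120 N. Pads are 22 mm wide; open, the fingers measure 114 mm over their backs; the gripper's body (76 mm by 85 mm) begins 54 mm behind the grasp point. The pads swing forward as they close: fully open they stand 13 mm farther back than shut.
Start: joints at [-0.112, 0.217, 1.613, -0, 1.311, -0.112], TCP at [0.625, 0, 0.231] pointing down, gripper open.
Joint ranges: [-2.75, 2.75], [-0.78, 2.1], [0.31, 2.55], [-1.13, 4.27], [0.13, 2.63], [-2.58, 2.58]. Speed limits (rad/s): [2.79, 2.79, 3.14, 3.14, 3.14, 3.14].

INTERFACE

Orientations are given as a rotation vector (axis times angle).
In Python, from cell import state, camera, sign_off, recognise, spot_point gives the robot as it stands.
- The arm moves only by the tool servo_tool, never from a script. Its argument "targets" is a list of rows, each an object of numbers: "x", "y", "z": the shift along the tool's x, y, z scaled (see below); "twist": the turn about the tool's y scaled (see below). A call has 1 to 10 rows; each row is the pose to reach, as a shift and turn from the pose commanded when the call began, along the tool's axes at that moment, turning the shorter way round; what a row does not reach only later rows make up. The controller multiplies each number of a shift by 15 cm and each number of a turn by pi rad. A row lasts 1/10 s, in which the tool goes at most 50 mm and 8.59 degrees, less where a joint would pass 70% of its speed; a pose out of reach is approached as far as the arm can. A call with a number of a shift or a turn outside -1 to 1 is refused whole. A call with a gripper value outside its range is refused whole. "hand" is the opening, from 0 (shut) to 1 (fully open), set as the call begins (left out, the last holds). The fingers move at their own pace and stop on an object; the grip force is fixed at half the most. Time passes only in rows, so rows that repeat a pose let the fingers close. It gives the time, the measured TCP pose, the force and the opening at its end, in the units of the state.
- state(): the state, without advancing time (a new reading comes with each control period).
- camera(name): name is "scene" or "side" or "wrist"; returns a dict with "image" (400x640x3 uint8, red, green, blue), "fx", "fy", "cx", "cy" (pixels), "rvec" (rotation vector, rad) and "tvec" (3), from world to camera coordinates, as OpenCV has them; the wrist camera has in their place "mount" (4x4, takes a point from camera to tool coordinates, whose origin is the TCP and whose axes are the tool frame's). Camera axes: x right, y down, z forward; pixel columns grow to the right and rows downward; lengths in m; the calibration is good to about 2 mm. The wrist camera is an equidistant fisheye: a pixel r from the principal point sees the ray r / f radians off the axis. A picture is of the moment at which its call begins: read the wrist's pose just before it. There is no depth.
- sign_off(): hands the job in, once; it reports no verdict.
Trained networks look in the newest picture that a camera, given by its name, has taken for a name from the list of things; names that differ only in an ending like _2 or _b are one class to them, and where a whole thing is asked for, a point or a joint stands for the part that bears it (a point fixed in the world has none). Each returns a list of dicts, best first, with "confidence" (0 to 1); they miss things now and then, are a little off and sometimes report something else, mostly with a low value. They report only what shows in the picture. A call takes as long as a camera call. They do not tell look-alikes from the thing itself.
- recognise(label, camera): "point" ([x, y, z] in m, in world coordinates, good to about 4 mm: the middle of the surface that is visible of it).
- spot_point(label, camera): "point" ([x, y, z] in m, in world coordinates, good to about 4 mm: a listed point, or the origin of a listed thing).
The state is a dict: "time_s": time; "qpos": joint angles; "joint_velocities": joint speeds; "tau": joint torques, N m; "eef_pos": TCP position; "tool_rot": TCP orientation; "wrist_force": force on the tool from outside, world axes, zero at the start; "moment": the same for the moment, N m; "gripper_width": finger opening in m.
Only numpy, scipy, OpenCV 4.12 (cv2) and the standard library are available. Lean on these libraries where they do the work, as an engineer would, in place of code of your own. Each camera call takes 0.05 s, during which the arm holds its last target.

## Working session

There is one attempt and no reset: what is moved stays moved. The work goes in short steps, Python scripts to look and compute and a tool call to move; the robot and the scene stay as the last step left them, time stands still between calls to the robot, and variables do not carry over. Pictures are saved under pics/ and viewed, and the job is handed in when it is done.

Besides the shell and the picture viewer there is one more tool, called after "Emit:" by a JSON object that holds its "fn" and its "kwargs". servo_tool: Moves the arm, as the interface text tells. Its arguments: {"type":"object","properties":{"targets":{"type":"array"},"hand":{"type":"number"}},"required":["targets"]}

```bash
ls; mkdir -p pics; cat > h.py <<'E'
import numpy as np,cv2
from cell import state,camera,sign_off,recognise,spot_point
from scipy.spatial.transform import Rotation as R
def save(n,im): cv2.imwrite('pics/'+n+'.png',im[:,:,::-1])
E
python3 - <<'E'
from h import *
s=state(); print(s)
for c in ['scene','side','wrist']:
    d=camera(c); save(c+'0',d['image']); print(c,{k:v for k,v in d.items() if k!='image'})
    for l in ['jig','channel','knob','knob_grip','panel_face','module_c','module','jaw','heat_sink','solder_spool','tape_green']:
        for f in (spot_point,recognise):
            try: print(c,l,f.__name__,[(np.round(q['point'],3).tolist(),round(q['confidence'],2)) for q in f(l,c)])
            except Exception as e: print(c,l,f.__name__,e)
print(state()['time_s'])
E
```

```text
pics
{'time_s': 0.0, 'qpos': array([-1.12219918e-01,  2.17779498e-01,  1.61491765e+00, -3.17130262e-05,
        1.31127617e+00, -1.12191011e-01]), 'joint_velocities': array([ 0.00054079,  0.00100744, -0.0016376 ,  0.0019944 ,  0.00115551,
        0.00090869]), 'tau': array([-2.90135131e-04, -3.96841800e+01, -3.03850436e+01, -2.80225659e-04,
        9.87685227e-03,  9.68610237e-06]), 'eef_pos': array([6.24196406e-01, 9.08977922e-05, 2.29961145e-01]), 'tool_rot': array([-1.21076023,  1.21107088, -1.20791989]), 'wrist_force': array([0.77681092, 0.24964249, 0.79992804]), 'moment': array([-0.01740861, -0.02843967,  0.02322042]), 'gripper_width': 0.08526322551681952}
scene {'fx': 363.5015390195985, 'fy': 363.5015390195985, 'cx': 315.56585069856374, 'cy': 201.9626516996223, 'rvec': array([ 0.93130247, -2.33561023,  1.26430136]), 'tvec': array([0.41535199, 0.26667537, 0.85354929])}
scene jig call [([0.473, 0.012, -0.003], 0.9), ([0.453, 0.257, 0.014], 0.2)]
scene jig call [([0.47, 0.014, 0.009], 0.7)]
scene channel call [([0.464, 0.058, 0.01], 0.74)]
scene channel call [([0.47, 0.011, 0.012]
[... 4166 characters left out ...]
, -0.067, 0.051], 0.6)]
wrist knob_grip call [([0.487, -0.067, 0.05], 0.97)]
wrist knob_grip call [([0.489, -0.065, 0.057], 0.58)]
wrist panel_face call [([0.518, -0.057, 0.068], 0.76)]
wrist panel_face call [([0.525, -0.056, 0.056], 0.68)]
wrist module_c call []
wrist module_c call []
wrist module call []
wrist module call []
wrist jaw call [([0.468, 0.012, -0.005], 0.82)]
wrist jaw call [([0.475, 0.014, 0.027], 0.85)]
wrist heat_sink call []
wrist heat_sink call [([0.475, 0.016, 0.027], 0.42)]
wrist solder_spool call [([0.484, -0.254, -0.001], 0.84), ([0.517, -0.062, 0.069], 0.66)]
wrist solder_spool call [([0.503, -0.237, 0.005], 0.7)]
wrist tape_green call []
wrist tape_green call []
3.3
```

View pictures.

View pics/scene0.png

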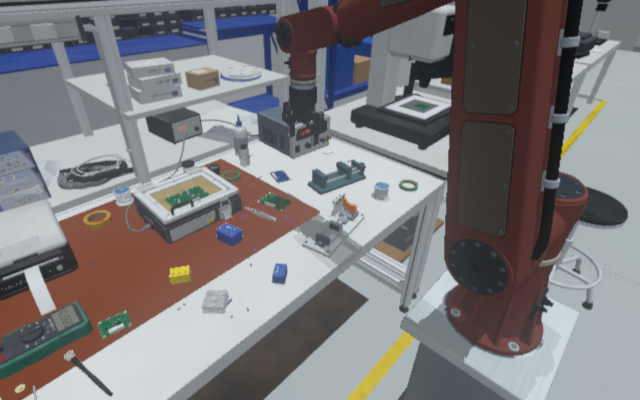

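View pics/side0.png

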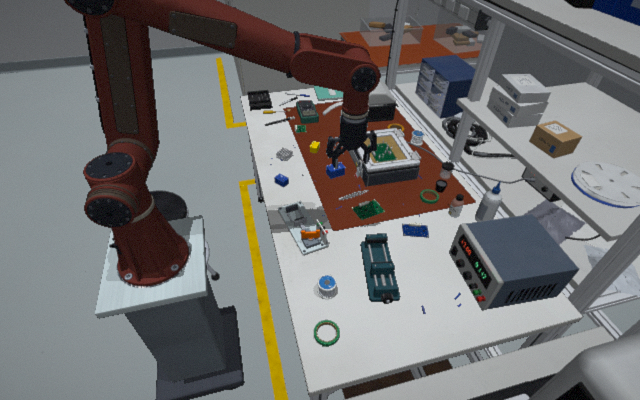

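View pics/wrist0.png

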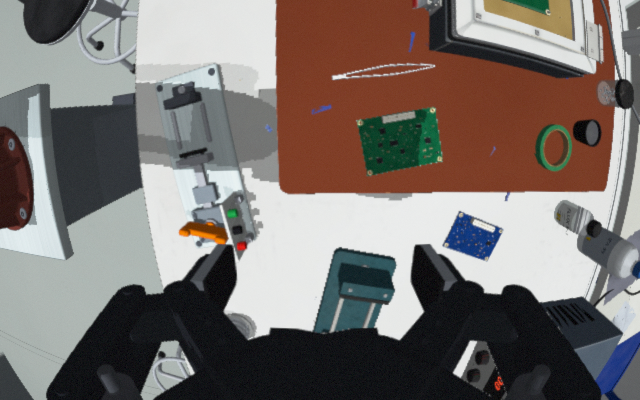

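```bash
python3 - <<'E'
import cv2,numpy as np
a=cv2.imread('pics/scene0.png'); b=cv2.imread('pics/side0.png')
A=cv2.resize(a[215:300,160:300],None,fx=5,fy=5,interpolation=cv2.INTER_CUBIC)[:300*2]
cv2.imwrite('pics/c1.png',A)
B=cv2.resize(b[130:200,260:360],None,fx=5,fy=5,interpolation=cv2.INTER_CUBIC); cv2.imwrite('pics/c2.png',B)
w=cv2.imread('pics/wrist0.png')
cv2.imwrite('pics/c3.png',cv2.resize(w[60:260,140:270],None,fx=3,fy=3,interpolation=cv2.INTER_CUBIC))
E
```

```text
(no output)
```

View pics/c1.png

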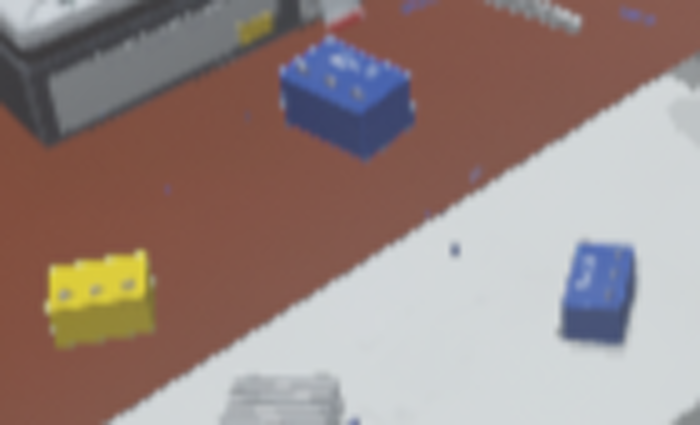

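View pics/c2.png

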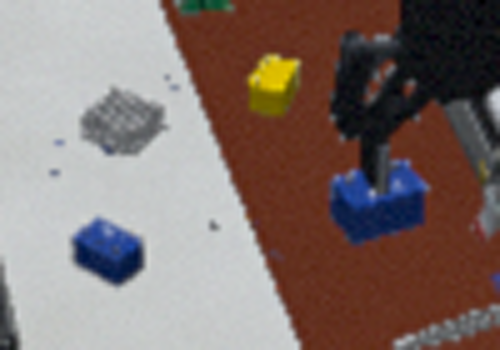

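View pics/c3.png

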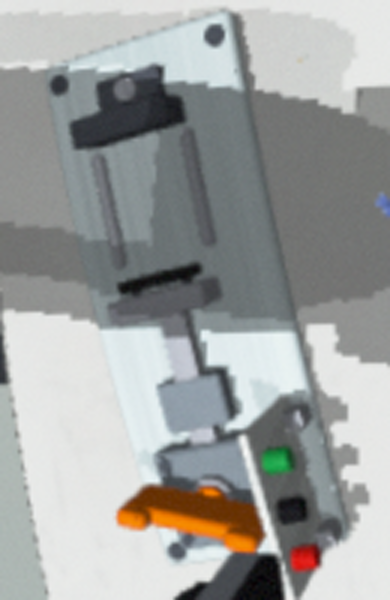

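```bash
python3 - <<'E'
from h import *
s=state(); print(R.from_rotvec(s['tool_rot']).as_matrix().round(3), s['time_s'],s['moment'])
# project 'scene' zoom boundaries for module yaw
im=cv2.imread('pics/scene0.png'); hsv=cv2.cvtColor(im,cv2.COLOR_BGR2HSV)
for n,(x0,x1,y0,y1) in {'scene':(265,295,258,290),'side':(270,295,170,190)}.items():
    im=cv2.imread(f'pics/{n}0.png');cv2.imwrite(f'pics/z{n}.png',cv2.resize(im[y0:y1,x0:x1],None,fx=18,fy=18,interpolation=cv2.INTER_NEAREST))
E
```

```text
[[ 0. -0.  1.]
 [-1. -0.  0.]
 [ 0. -1. -0.]] 3.3 [-0.02214382 -0.01293183  0.05630908]
```

View pics/zscene.png

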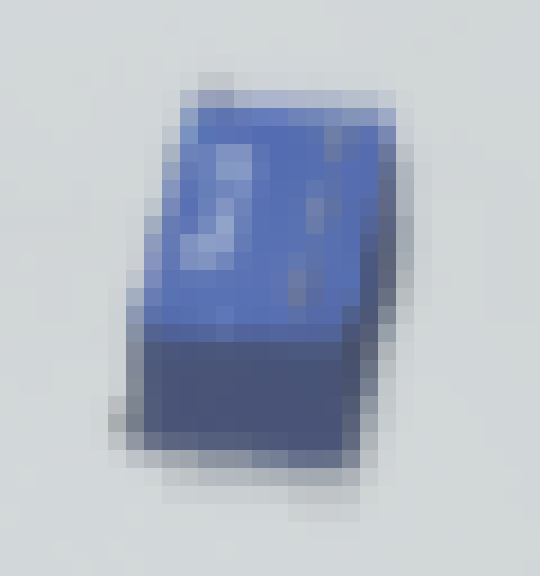

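```bash
cat >> h.py <<'E'
CAL={'scene':dict(f=363.5015390195985,c=(315.56585069856374,201.9626516996223),rvec=np.array([0.93130247,-2.33561023,1.26430136]),tvec=np.array([0.41535199,0.26667537,0.85354929])),
'side':dict(f=367.6297765342647,c=(320.4150672495995,206.66379269623621),rvec=np.array([2.31942347,-0.30020537,0.14073006]),tvec=np.array([-0.51692574,0.15897385,1.14678452]))}
def ray2plane(C,d,z): t=(z-C[2])/d[2]; return C+t*d
def px2w(cam,uv,z):
    k=CAL[cam]; M=R.from_rotvec(k['rvec']).as_matrix(); C=-M.T@k['tvec']
    d=M.T@np.array([(uv[0]-k['c'][0])/k['f'],(uv[1]-k['c'][1])/k['f'],1]); return ray2plane(C,d,z)
MOUNT=np.array([[-1.07138308e-03,9.62520929e-01,2.71205297e-01,-7.01316049e-02],[7.76988552e-04,-2.71204570e-01,9.62521417e-01,-1.43733431e-01],[9.99999124e-01,1.24195257e-03,-4.57303755e-04,2.85296652e-04],[0,0,0,1]])
WF,WC=309.70691628693146,(323.31240292556896,196.48439419789645)
def wpx2w(s,uv,z):
    v=np.array(uv,float)-WC; r=np.hypot(*v); th=r/WF
    d=np.r_[np.sin(th)*v/max(r,1e-9),np.cos(th)]
    T=np.eye(4); T[:3,:3]=R.from_rotvec(s['tool_rot']).as_matrix(); T[:3,3]=s['eef_pos']; T=T@MOUNT
    return ray2plane(T[:3,3],T[:3,:3]@d,z)
def w2wpx(s,p):
    T=np.eye(4); T[:3,:3]=R.from_rotvec(s['tool_rot']).as_matrix(); T[:3,3]=s['eef_pos']; T=T@MOUNT
    q=T[:3,:3].T@(np.array(p)-T[:3,3]); th=np.arctan2(np.hypot(q[0],q[1]),q[2]); return np.array(WC)+WF*th*q[:2]/np.hypot(q[0],q[1])
def shot(n):
    s=state(); d=camera('wrist'); save(n,d['image']); 
    print('t',s['time_s'],'tcp',np.round(s['eef_pos'],4),'q',np.round(s['qpos'],3)); print(R.from_rotvec(s['tool_rot']).as_matrix().round(3)); 
    import pickle; pickle.dump(s,open('pics/'+n+'.pkl','wb')); return s,d['image']
E
python3 - <<'E'
from h import *
P=[px2w('scene',u,0.026) for u in [(275,263.3),(287,263.5),(284.7,276.7),(272.8,276.4)]]
print(np.round(P,3)); 
for i in range(4): d=P[(i+1)%4]-P[i]; print(np.hypot(*d[:2]),np.degrees(np.arctan2(d[1],d[0])))
print(np.mean(P,0))
E
```

```text
[[0.475 0.254 0.026]
 [0.453 0.233 0.026]
 [0.422 0.27  0.026]
 [0.444 0.29  0.026]]
0.031207971567031898 -137.21096461224442
0.04751536216632322 129.60477412249867
0.029691461697137888 42.07887874941649
0.04708733284927888 -48.57458457521247
[0.44863856 0.26164138 0.026     ]
```

Emit:
{"fn": "servo_tool", "kwargs": {"targets": [{"x": -0.9, "y": 0.2, "z": -0.6}, {"x": -0.9, "y": 0.2, "z": -0.6}, {"x": -0.9, "y": 0.2, "z": -0.6}, {"x": -0.9, "y": 0.2, "z": -0.6}]}}

```text
$.targets[0]: bad value
```

Emit:
{"fn": "servo_tool", "kwargs": {"targets": [{"x": -0.9, "y": 0.2, "z": -0.6, "twist": -0.233}, {"x": -0.9, "y": 0.2, "z": -0.6, "twist": -0.233}, {"x": -0.9, "y": 0.2, "z": -0.6, "twist": -0.233}, {"x": -0.9, "y": 0.2, "z": -0.6, "twist": -0.233}]}}

```text
time_s: 3.7
eef_pos: [0.5313, 0.1381, 0.1998]
tool_rot: [-1.438, 0.753, -0.747]
wrist_force: [0.3, -0.4, -0.3]
gripper_width: 0.0856
```

```bash
cat >> h.py <<'E'
def go(x,y,z,yawdeg):
    s=state(); M=R.from_rotvec(s['tool_rot']).as_matrix(); d=M.T@(np.array([x,y,z])-s['eef_pos'])
    yaw=np.degrees(np.arctan2(M[1,2],M[0,2])); dt=-((yawdeg-yaw+180)%360-180)
    print('t',s['time_s'],'yaw',yaw.round(2),'tilt',M[:,1].round(4),'dist',np.linalg.norm(d).round(4),'MOVE xyz',(d/0.15).round(4),'twist',round(dt/180,4))
E
python3 -c "
from h import *
go(.449,.260,.16,42)"
```

```text
t 3.7 yaw 34.91 tilt [-0.0041  0.0011 -1.    ] dist 0.1524 MOVE xyz [-0.9797  0.2682  0.0156] twist -0.0394
```

Emit:
{"fn": "servo_tool", "kwargs": {"targets": [{"x": -0.98, "y": 0.27, "z": 0.015, "twist": -0.04}, {"x": -0.98, "y": 0.27, "z": 0.015, "twist": -0.04}, {"x": -0.98, "y": 0.27, "z": 0.015, "twist": -0.04}, {"x": -0.98, "y": 0.27, "z": 0.015, "twist": -0.04}, {"x": -0.98, "y": 0.27, "z": 0.015, "twist": -0.04}, {"x": -0.98, "y": 0.27, "z": 0.015, "twist": -0.04}]}}

```text
time_s: 4.3
eef_pos: [0.4549, 0.2573, 0.1615]
tool_rot: [-1.467, 0.659, -0.661]
wrist_force: [0.6, -0.3, -0.3]
gripper_width: 0.0854
```

```bash
python3 - <<'E'
from h import *
s,im=shot('w1'); print(w2wpx(s,[.449,.26,.026]))
E
```

```text
t 4.3 tcp [0.4549 0.2573 0.1615] q [ 3.810e-01  7.100e-02  1.916e+00 -1.000e-03  1.153e+00 -3.440e-01]
[[ 0.663  0.002  0.748]
 [-0.748 -0.     0.663]
 [ 0.001 -1.     0.001]]
[320.211514   181.26141792]
```

View pics/w1.png

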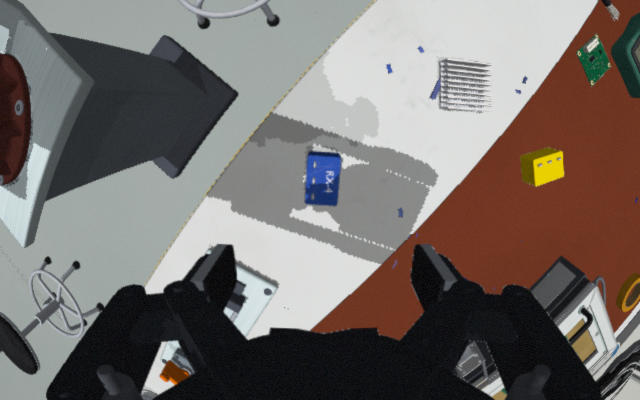

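```bash
python3 - <<'E'
import cv2
im=cv2.imread('pics/w1.png');cv2.imwrite('pics/z1.png',cv2.resize(im[142:217,290:360],None,fx=8,fy=8,interpolation=cv2.INTER_NEAREST))
E
```

```text
(no output)
```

View pics/z1.png

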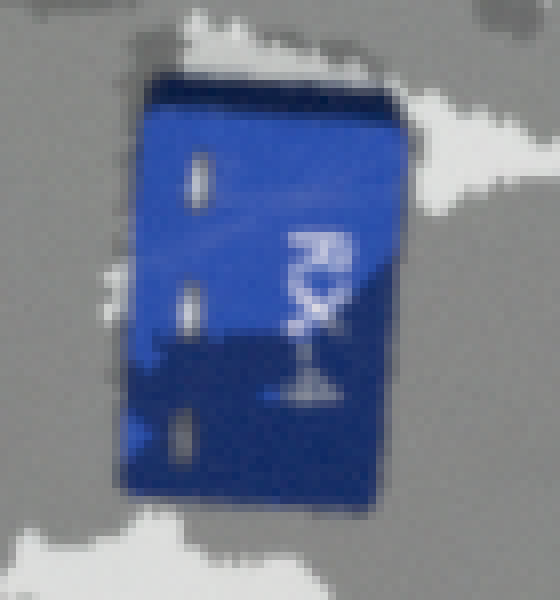

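```bash
python3 - <<'E'
from h import *
import pickle
s=pickle.load(open('pics/w1.pkl','rb'))
P=[wpx2w(s,(290+a/8-.5,142+b/8-.5),0.026) for a,b in [(146,106),(408,124),(376,512),(123,493)]]
for i in range(4): d=P[(i+1)%4]-P[i]; print(np.hypot(*d[:2]),np.degrees(np.arctan2(d[1],d[0])))
c=np.mean(P,0);print(c)
go(c[0],c[1],0.008,46); go(c[0],c[1],.06,46)
E
```

```text
0.029840375871125972 37.654600503727835
0.04629144672274458 -52.29942446794194
0.02995369130867803 -142.86797166197442
0.04601830081890738 127.5613144406096
[0.4500292  0.26186644 0.026     ]
t 4.35 yaw 41.5 tilt [ 1.8e-03  2.0e-04 -1.0e+00] dist 0.1538 MOVE xyz [-0.0485  1.0241 -0.006 ] twist -0.025
t 4.35 yaw 41.5 tilt [ 1.8e-03  2.0e-04 -1.0e+00] dist 0.1019 MOVE xyz [-0.0481  0.6775 -0.0055] twist -0.025
```

Emit:
{"fn": "servo_tool", "kwargs": {"targets": [{"x": -0.047, "y": 0.3, "z": -0.01, "twist": 0.022}, {"x": -0.047, "y": 0.6, "z": -0.01, "twist": 0.022}, {"x": -0.047, "y": 0.8, "z": -0.01, "twist": 0.022}, {"x": -0.047, "y": 0.99, "z": -0.01, "twist": 0.022}, {"x": -0.047, "y": 0.99, "z": -0.01, "twist": 0.022}, {"x": -0.047, "y": 0.99, "z": -0.01, "twist": 0.022}]}}

```text
time_s: 4.95
eef_pos: [0.4491, 0.2611, 0.0127]
tool_rot: [-1.45, 0.715, -0.715]
wrist_force: [0.4, -0.5, -0.3]
gripper_width: 0.0853
```

```bash
python3 - <<'E'
from h import *
go(.45,.2613,.006,37.5); shot('w2')
E
```

```text
t 4.95 yaw 37.51 tilt [-0.e+00 -1.e-04 -1.e+00] dist 0.0067 MOVE xyz [0.0025 0.0446 0.0056] twist 0.0
t 4.95 tcp [0.4491 0.2611 0.0127] q [ 0.391  0.298  1.987 -0.     0.857 -0.263]
[[ 0.609 -0.     0.793]
 [-0.793 -0.     0.609]
 [ 0.    -1.    -0.   ]]
```

View pics/w2.png

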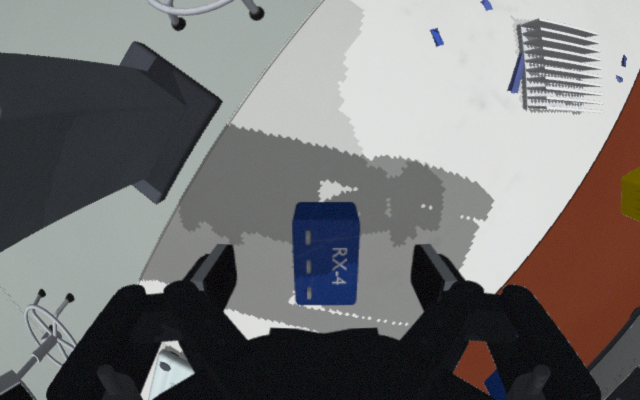

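Emit:
{"fn": "servo_tool", "kwargs": {"targets": [{"x": 0, "y": 0.045, "z": 0.004, "twist": 0}, {"x": 0, "y": 0.045, "z": 0.004, "twist": 0}]}}

```text
time_s: 5.2
eef_pos: [0.4497, 0.2625, 0.0066]
tool_rot: [-1.449, 0.712, -0.715]
wrist_force: [-0.3, -0.2, -0.6]
gripper_width: 0.0854
```

Emit:
{"fn": "servo_tool", "kwargs": {"targets": [{"x": 0, "y": 0, "z": 0, "twist": 0}, {"x": 0, "y": 0, "z": 0, "twist": 0}, {"x": 0, "y": 0, "z": 0, "twist": 0}, {"x": 0, "y": 0, "z": 0, "twist": 0}, {"x": 0, "y": 0, "z": 0, "twist": 0}, {"x": 0, "y": 0, "z": 0, "twist": 0}, {"x": 0, "y": 0, "z": 0, "twist": 0}], "hand": 0}}

```text
time_s: 5.9
eef_pos: [0.4491, 0.2626, 0.006]
tool_rot: [-1.45, 0.713, -0.714]
wrist_force: [1.1, 0.0, 3.6]
gripper_width: 0.0307
```

Emit:
{"fn": "servo_tool", "kwargs": {"targets": [{"x": 0, "y": -0.3, "z": 0, "twist": 0}, {"x": 0, "y": -0.6, "z": 0, "twist": 0}, {"x": 0, "y": -0.9, "z": 0, "twist": 0}, {"x": 0, "y": -0.9, "z": 0, "twist": 0}]}}

```text
time_s: 6.3
eef_pos: [0.4534, 0.2644, 0.1476]
tool_rot: [-1.44, 0.705, -0.72]
wrist_force: [1.2, -0.5, -0.6]
gripper_width: 0.031
```

```bash
python3 - <<'E'
from h import *
shot('w3'); print(state()['gripper_width'])
E
```

```text
t 6.3 tcp [0.4534 0.2644 0.1476] q [ 0.394  0.086  1.93  -0.     1.113 -0.263]
[[ 0.61   0.013  0.792]
 [-0.792  0.005  0.61 ]
 [ 0.004 -1.     0.013]]
0.030473849691345565
```

View pics/w3.png

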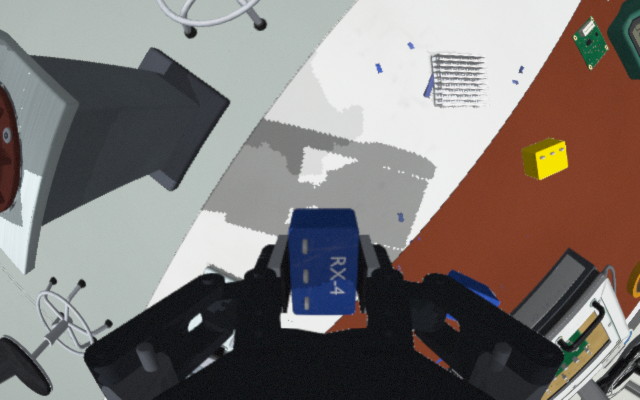

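```bash
python3 - <<'E'
import cv2
im=cv2.imread('pics/w3.png');cv2.imwrite('pics/z3.png',cv2.resize(im[200:330,260:390],None,fx=5,fy=5,interpolation=cv2.INTER_NEAREST)[:600])
E
```

```text
(no output)
```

View pics/z3.png

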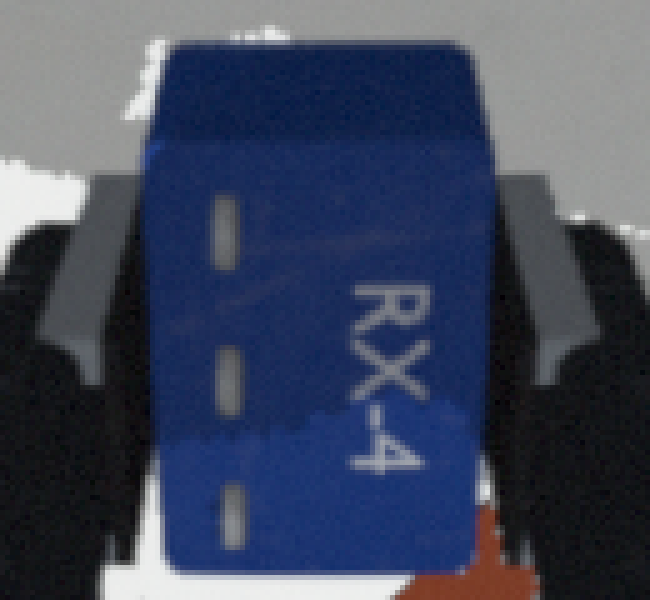

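```bash
cat >> h.py <<'E'
def wpx2tool(uv,ty):
    v=np.array(uv,float)-WC; r=np.hypot(*v); th=r/WF
    d=MOUNT[:3,:3]@np.r_[np.sin(th)*v/max(r,1e-9),np.cos(th)]; C=MOUNT[:3,3]
    return C+(ty-C[1])/d[1]*d
E
python3 - <<'E'
from h import *
for ty in (-.024,-.020,-.016):
    print(ty,[ (1e3*wpx2tool(u,ty)).round(1).tolist() for u in [(289.4,228),(358.4,228),(355,314),(293,314)]])
print([ (1e3*wpx2tool(u,.006)).round(1).tolist() for u in [(294,208.6),(355,208.6)]])
E
```

```text
-0.024 [[-22.7, -24.0, -13.9], [-22.8, -24.0, 14.9], [21.9, -24.0, 15.4], [21.9, -24.0, -14.2]]
-0.02 [[-21.1, -20.0, -14.4], [-21.2, -20.0, 15.4], [25.0, -20.0, 15.9], [25.0, -20.0, -14.7]]
-0.016 [[-19.6, -16.0, -14.8], [-19.6, -16.0, 15.8], [28.0, -16.0, 16.4], [28.1, -16.0, -15.1]]
[[-21.5, 6.0, -14.7], [-21.5, 6.0, 16.4]]
```

```bash
python3 - <<'E'
from h import *
s={'tool_rot':[-1.21076023,1.21107088,-1.20791989],'eef_pos':[0.624196406,9.08977922e-05,0.229961145]}
f=lambda a,b,z: wpx2w(s,(140+a/3-.33,60+b/3-.33),z)
pts={'TL':f(50,77,.012),'TR':f(230,10,.012),'BR':f(345,540,.012),'rl1':f(97,155,.017),'rl2':f(120,265,.017),'rr1':f(189,130,.017),'rr2':f(210,242,.017)}
for k,v in pts.items(): print(k,v.round(4))
a=lambda p,q: (np.hypot(*(pts[q]-pts[p])[:2]).round(4),np.degrees(np.arctan2(*(pts[q]-pts[p])[[1,0]])).round(2))
print(a('TL','TR'),a('BR','TR'),a('rl2','rl1'),a('rr2','rr1'),a('rl1','rr1'),a('rl2','rr2'))
print(sum(pts[k] for k in ['rl1','rl2','rr1','rr2'])/4)
go(.462,.057,.13,10.5)
E
```

```text
TL [0.4116 0.1146 0.012 ]
TR [0.4959 0.1337 0.012 ]
BR [ 0.535  -0.0899  0.012 ]
rl1 [0.4368 0.0787 0.017 ]
rl2 [0.445  0.0321 0.017 ]
rr1 [0.4795 0.0855 0.017 ]
rr2 [0.4868 0.0398 0.017 ]
(np.float64(0.0865), np.float64(12.73)) (np.float64(0.2269), np.float64(99.91)) (np.float64(0.0473), np.float64(99.93)) (np.float64(0.0463), np.float64(99.08)) (np.float64(0.0433), np.float64(9.13)) (np.float64(0.0426), np.float64(10.36))
[0.46203795 0.05901672 0.017     ]
t 6.35 yaw 37.62 tilt [ 0.0074  0.003  -1.    ] dist 0.2071 MOVE xyz [ 1.1335  0.091  -0.7835] twist 0.1507
```

Emit:
{"fn": "servo_tool", "kwargs": {"targets": [{"x": 0.98, "y": 0.05, "z": -0.68, "twist": 0.153}, {"x": 0.98, "y": 0.05, "z": -0.68, "twist": 0.153}, {"x": 0.98, "y": 0.05, "z": -0.68, "twist": 0.153}, {"x": 0.98, "y": 0.05, "z": -0.68, "twist": 0.153}, {"x": 0.98, "y": 0.05, "z": -0.68, "twist": 0.153}]}}

```text
time_s: 6.85
eef_pos: [0.4552, 0.0804, 0.1302]
tool_rot: [-1.29, 1.086, -1.08]
wrist_force: [0.4, 1.2, -1.2]
gripper_width: 0.031
```

```bash
python3 - <<'E'
from h import *
go(.4625,.0565,.13,9.9)
E
```

```text
t 6.85 yaw 9.79 tilt [-0.0056 -0.0014 -1.    ] dist 0.025 MOVE xyz [0.1652 0.0013 0.0211] twist -0.0006
```

Emit:
{"fn": "servo_tool", "kwargs": {"targets": [{"x": 0.16, "y": 0, "z": 0.02, "twist": 0}, {"x": 0.16, "y": 0, "z": 0.02, "twist": 0}, {"x": 0.16, "y": 0, "z": 0.02, "twist": 0}, {"x": 0.16, "y": 0, "z": 0.02, "twist": 0}]}}

```text
time_s: 7.25
eef_pos: [0.4636, 0.0615, 0.132]
tool_rot: [-1.289, 1.08, -1.076]
wrist_force: [0.2, 0.7, -0.9]
gripper_width: 0.0306
```

```bash
python3 - <<'E'
from h import *
s,im=shot('w4'); 
x0,y0,x1,y1=220,60,420,340
print([ (l,np.round(q['point'],4).tolist(),round(q['confidence'],2)) for l in('channel','jig','knob_grip') for q in spot_point(l,'wrist')])
cv2.imwrite('pics/z4.png',cv2.resize(im[90:230,210:430,::-1],None,fx=3.6,fy=3.6,interpolation=cv2.INTER_CUBIC))
E
```

```text
t 7.25 tcp [0.4636 0.0615 0.132 ] q [-1.900e-02 -7.000e-03  2.058e+00  1.000e-03  1.092e+00 -1.960e-01]
[[ 0.176 -0.002  0.984]
 [-0.984  0.001  0.176]
 [-0.001 -1.    -0.002]]
[('channel', [0.4644, 0.0545, 0.0106], 0.57), ('knob_grip', [0.4842, -0.0654, 0.0491], 0.83)]
```

View pics/w4.png

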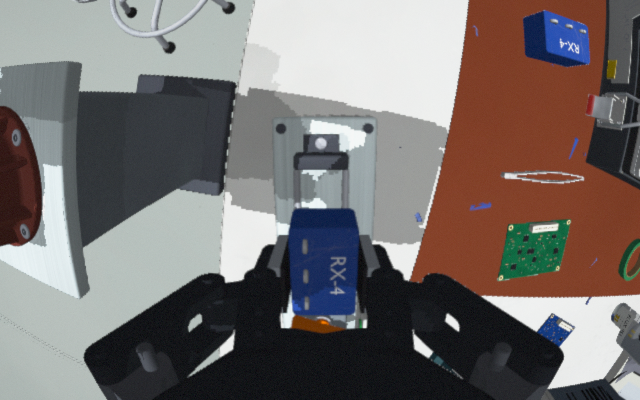

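View pics/z4.png

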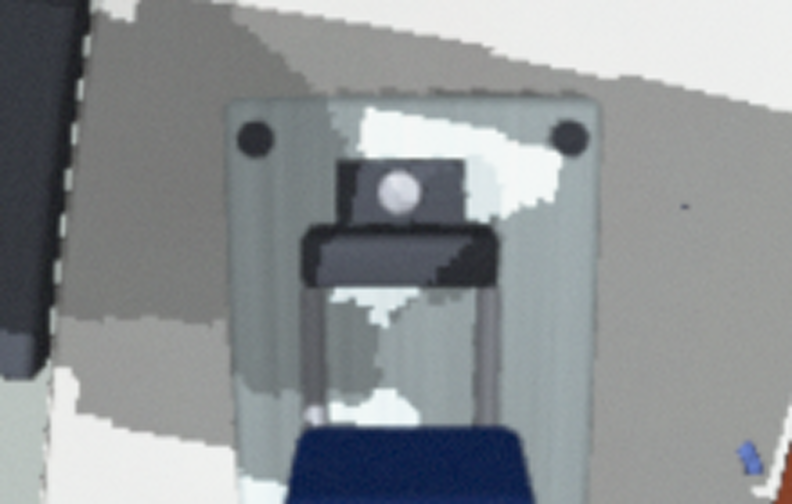

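```bash
python3 - <<'E'
from h import *
import pickle
s=pickle.load(open('pics/w4.pkl','rb')); M=R.from_rotvec(s['tool_rot']).as_matrix()
f=lambda a,b,z: wpx2w(s,(210+a/3.6-.36,90+b/3.6-.36),z)
pts={'TL':f(225,100,.012),'TR':f(603,100,.012),'L2':f(236,470,.012),'R2':f(592,470,.012),
'rlA':f(315,310,.017),'rlB':f(315,410,.017),'rrA':f(487,310,.017),'rrB':f(487,410,.017),'stop':f(400,286,.034),'sL':f(302,280,.034),'sR':f(498,280,.034),'bL':f(255,138,.012),'bR':f(570,138,.012)}
a=lambda p,q: (np.hypot(*(pts[q]-pts[p])[:2]).round(4),np.degrees(np.arctan2(*(pts[q]-pts[p])[[1,0]])).round(2))
for p in [('TL','TR'),('bL','bR'),('L2','TL'),('R2','TR'),('rlB','rlA'),('rrB','rrA'),('rlA','rrA'),('rlB','rrB'),('sL','sR')]: print(p,a(*p))
for yaw in (9.9,):
  c,sn=np.cos(np.radians(yaw)),np.sin(np.radians(yaw))
  ex=np.array([c,sn,0]);ey=np.array([-sn,c,0]); O=np.array([.4625,.0565,0])-43.5e-3*ey
  for k,v in pts.items(): print(k,'jig mm',(1e3*np.array([ex@(v-O),ey@(v-O)])).round(1))
E
```

```text
('TL', 'TR') (np.float64(0.0893), np.float64(10.24))
('bL', 'bR') (np.float64(0.0745), np.float64(10.23))
('L2', 'TL') (np.float64(0.0924), np.float64(99.91))
('R2', 'TR') (np.float64(0.0924), np.float64(100.57))
('rlB', 'rlA') (np.float64(0.0248), np.float64(98.95))
('rrB', 'rrA') (np.float64(0.0248), np.float64(101.22))
('rlA', 'rrA') (np.float64(0.0409), np.float64(10.21))
('rlB', 'rrB') (np.float64(0.0418), np.float64(10.25))
('sL', 'sR') (np.float64(0.0433), np.float64(10.19))
TL jig mm [-42.  113.7]
TR jig mm [ 47.3 114.3]
L2 jig mm [-42.   21.4]
R2 jig mm [48.4 21.9]
rlA jig mm [-20.6  63.8]
rlB jig mm [-21.  39.]
rrA jig mm [20.2 64.1]
rrB jig mm [20.8 39.3]
stop jig mm [-0.3 72.9]
sL jig mm [-21.9  74.2]
sR jig mm [21.3 74.4]
bL jig mm [-34.9 104.5]
bR jig mm [ 39.6 105. ]
```

```bash
cat >> h.py <<'E'
_y=np.radians(10.2); EX=np.array([np.cos(_y),np.sin(_y),0]); EY=np.array([-np.sin(_y),np.cos(_y),0]); CH=np.array([.4625,.0555,0])
def J(x,y): return CH+1e-3*(x*EX+(y-43.5)*EY)
E
python3 - <<'E'
from h import *
p=J(-.5,46); print(p); go(p[0],p[1],.05,10.2)
E
```

```text
[0.46156519 0.05787195 0.        ]
t 7.45 yaw 10.15 tilt [-5.e-04  2.e-04 -1.e+00] dist 0.083 MOVE xyz [ 0.0188  0.5523 -0.0218] twist -0.0003
```

Emit:
{"fn": "servo_tool", "kwargs": {"targets": [{"x": 0.019, "y": 0.2, "z": -0.022, "twist": 0}, {"x": 0.019, "y": 0.4, "z": -0.022, "twist": 0}, {"x": 0.019, "y": 0.55, "z": -0.022, "twist": 0}, {"x": 0.019, "y": 0.55, "z": -0.022, "twist": 0}, {"x": 0.019, "y": 0.55, "z": -0.022, "twist": 0}]}}

```text
time_s: 7.95
eef_pos: [0.4618, 0.0574, 0.0506]
tool_rot: [-1.288, 1.079, -1.078]
wrist_force: [0.1, 0.6, 0.1]
gripper_width: 0.0307
```

```bash
python3 - <<'E'
from h import *
p=J(-.5,46); go(p[0],p[1],.0185,10.2)
s,im=shot('w5'); 
cv2.imwrite('pics/z5.png',cv2.resize(im[90:330,210:430,::-1],None,fx=2.5,fy=2.5,interpolation=cv2.INTER_CUBIC))
E
```

```text
t 7.95 yaw 10.1 tilt [-7.e-04  1.e-04 -1.e+00] dist 0.0321 MOVE xyz [-0.0036  0.2143 -0.0006] twist -0.0005
t 7.95 tcp [0.4618 0.0574 0.0506] q [-0.027  0.126  2.104  0.     0.912 -0.204]
[[ 0.175 -0.001  0.984]
 [-0.984  0.     0.175]
 [-0.    -1.    -0.001]]
```

View pics/z5.png

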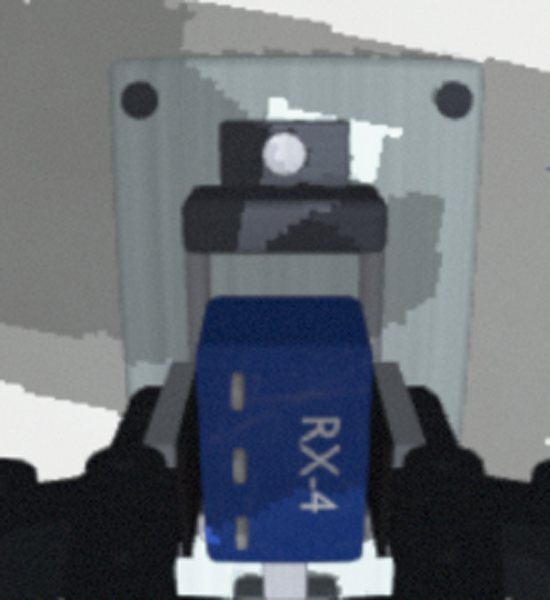

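Emit:
{"fn": "servo_tool", "kwargs": {"targets": [{"x": -0.003, "y": 0.06, "z": 0, "twist": 0}, {"x": -0.003, "y": 0.12, "z": 0, "twist": 0}, {"x": -0.003, "y": 0.17, "z": 0, "twist": 0}, {"x": -0.003, "y": 0.2, "z": 0, "twist": 0}, {"x": -0.003, "y": 0.213, "z": 0, "twist": 0}, {"x": -0.003, "y": 0.213, "z": 0, "twist": 0}, {"x": -0.003, "y": 0.213, "z": 0, "twist": 0}]}}

```text
time_s: 8.7
eef_pos: [0.462, 0.0575, 0.0186]
tool_rot: [-1.287, 1.078, -1.079]
wrist_force: [0.2, -0.2, 0.2]
gripper_width: 0.0309
```

```bash
python3 - <<'E'
from h import *
p=J(-.5,46); go(p[0],p[1],.0185,10.2); print(state()['wrist_force'])
s,im=shot('w6'); 
cv2.imwrite('pics/z6.png',cv2.resize(im[90:330,210:430,::-1],None,fx=2.5,fy=2.5,interpolation=cv2.INTER_CUBIC))
E
```

```text
t 8.7 yaw 10.07 tilt [ 4.e-04 -0.e+00 -1.e+00] dist 0.0006 MOVE xyz [-0.003   0.0008 -0.0024] twist -0.0007
[ 0.23497501 -0.16531371  0.1601059 ]
t 8.7 tcp [0.462  0.0575 0.0186] q [-0.027  0.189  2.112  0.     0.84  -0.203]
[[ 0.175  0.     0.985]
 [-0.985 -0.     0.175]
 [ 0.    -1.     0.   ]]
```

View pics/z6.png

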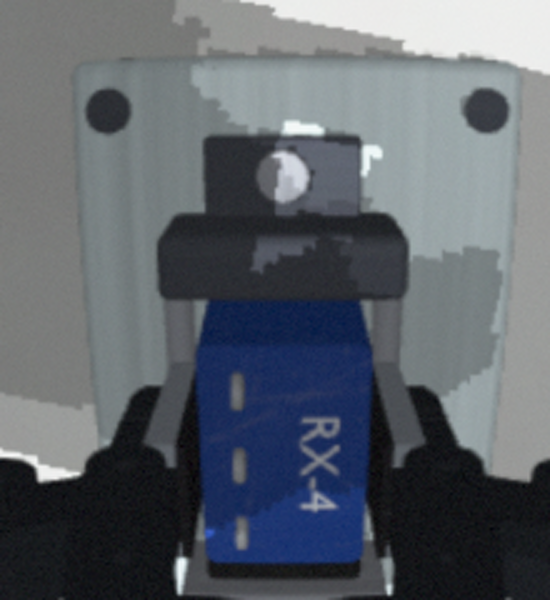

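Emit:
{"fn": "servo_tool", "kwargs": {"targets": [{"x": 0, "y": 0, "z": 0, "twist": 0}, {"x": 0, "y": 0, "z": 0, "twist": 0}, {"x": 0, "y": 0, "z": 0, "twist": 0}, {"x": 0, "y": 0, "z": 0, "twist": 0}, {"x": 0, "y": 0, "z": 0, "twist": 0}], "hand": 0.75}}

```text
time_s: 9.25
eef_pos: [0.4619, 0.0575, 0.0187]
tool_rot: [-1.287, 1.079, -1.079]
wrist_force: [0.4, 0.3, -0.5]
gripper_width: 0.0642
```

Emit:
{"fn": "servo_tool", "kwargs": {"targets": [{"x": 0, "y": -0.15, "z": 0, "twist": 0}, {"x": 0, "y": -0.4, "z": 0, "twist": 0}, {"x": 0, "y": -0.7, "z": 0, "twist": 0}, {"x": 0, "y": -0.9, "z": 0, "twist": 0}, {"x": 0, "y": -0.9, "z": 0, "twist": 0}, {"x": 0, "y": -0.9, "z": 0, "twist": 0}]}}

```text
time_s: 9.85
eef_pos: [0.4622, 0.0575, 0.1543]
tool_rot: [-1.286, 1.077, -1.08]
wrist_force: [0.4, 0.0, -0.7]
gripper_width: 0.0641
```

```bash
python3 - <<'E'
from h import *
s,im=shot('w7'); 
cv2.imwrite('pics/z7.png',cv2.resize(im[100:330,210:430,::-1],None,fx=2.5,fy=2.5,interpolation=cv2.INTER_CUBIC))
p=J(0,-80); print(p); go(p[0],p[1],.15,100)
E
```

```text
t 9.85 tcp [0.4622 0.0575 0.1543] q [-0.027 -0.045  2.049 -0.     1.136 -0.203]
[[ 0.175  0.002  0.985]
 [-0.985 -0.     0.175]
 [ 0.    -1.     0.002]]
[ 0.48436997 -0.06604816  0.        ]
t 9.9 yaw 10.08 tilt [-0.0013  0.     -1.    ] dist 0.1258 MOVE xyz [0.8385 0.0184 0.0091] twist -0.4996
```

View pics/z7.png

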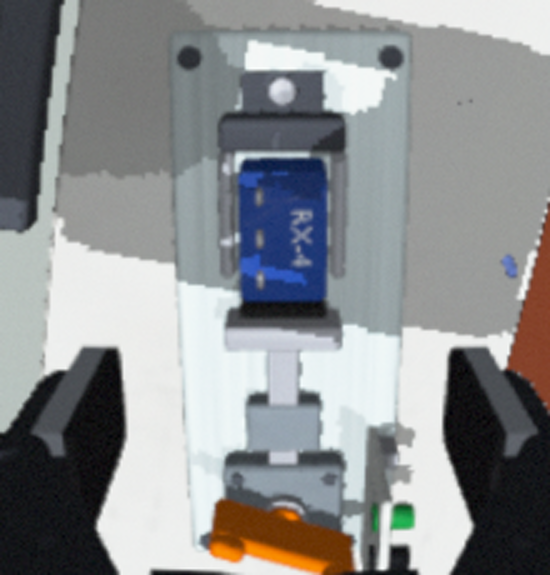

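Emit:
{"fn": "servo_tool", "kwargs": {"targets": [{"x": 0.3, "y": 0.02, "z": 0.009, "twist": -0.045}, {"x": 0.5, "y": 0.02, "z": 0.009, "twist": -0.09}, {"x": 0.7, "y": 0.02, "z": 0.009, "twist": -0.13}, {"x": 0.83, "y": 0.02, "z": 0.009, "twist": -0.18}, {"x": 0.83, "y": 0.02, "z": 0.009, "twist": -0.22}, {"x": 0.83, "y": 0.02, "z": 0.009, "twist": -0.265}, {"x": 0.83, "y": 0.02, "z": 0.009, "twist": -0.31}, {"x": 0.83, "y": 0.02, "z": 0.009, "twist": -0.355}, {"x": 0.83, "y": 0.02, "z": 0.009, "twist": -0.4}, {"x": 0.83, "y": 0.02, "z": 0.009, "twist": -0.42}], "hand": 0.45}}

```text
time_s: 10.9
eef_pos: [0.4829, -0.0643, 0.1477]
tool_rot: [-1.569, 0.061, -0.052]
wrist_force: [-0.1, 0.3, -0.1]
gripper_width: 0.0383
```

```bash
python3 - <<'E'
from h import *
s,im=shot('w8'); print(s['gripper_width'],s['moment'],w2wpx(s,np.r_[J(0,-80)[:2],.059]))
print([(np.round(q['point'],4),q['confidence']) for q in spot_point('knob_grip','wrist')])
E
```

```text
t 10.9 tcp [ 0.4829 -0.0643  0.1477] q [-0.277  0.017  2.002 -0.     1.129 -1.776]
[[ 0.997 -0.005  0.072]
 [-0.072  0.002  0.997]
 [-0.005 -1.     0.001]]
0.03826224312954611 [0.02131328 0.04247903 0.03664018] [320.87926221 204.7357504 ]
[(array([ 0.4852, -0.0684,  0.0509]), 0.69)]
```

View pics/w8.png

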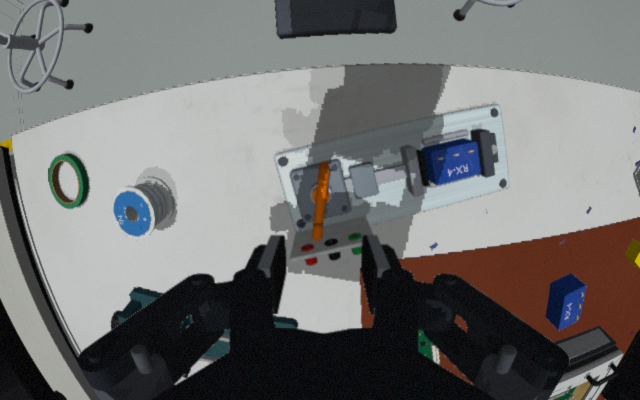

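```bash
python3 - <<'E'
import cv2
im=cv2.imread('pics/w8.png');cv2.imwrite('pics/z8.png',cv2.resize(im[150:250,270:370],None,fx=6,fy=6,interpolation=cv2.INTER_NEAREST))
E
```

```text
(no output)
```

View pics/z8.png

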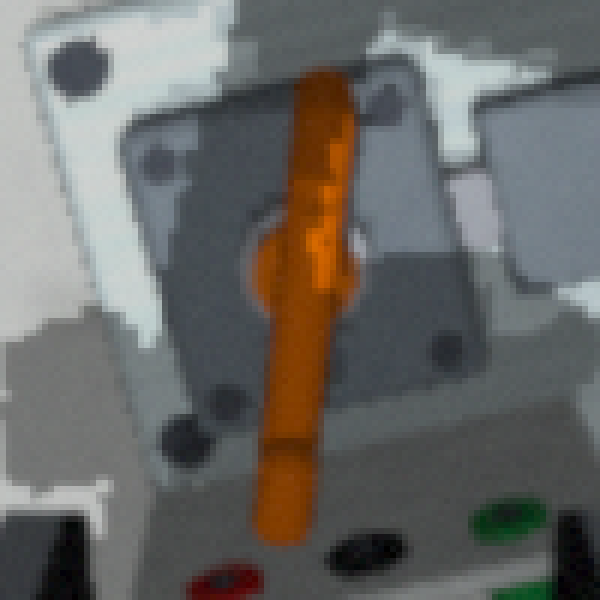

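```bash
python3 - <<'E'
from h import *
import pickle
s=pickle.load(open('pics/w8.pkl','rb'))
f=lambda a,b,z: wpx2w(s,(270+a/6-.4,150+b/6-.4),z)
A=f(323,78,.064);B=f(283,540,.064); d=B-A; print(A,B,np.linalg.norm(d),np.degrees(np.arctan2(d[1],d[0])),(A+B)/2, J(0,-80))
# crosscheck width center in middle: 
print(f(305,300,.059), f(308,270,.032))
ang=np.degrees(np.arctan2(d[1],d[0])); c=(A+B)/2
print('knob',10.2-ang)
go(c[0],c[1],.038,90+ang)
E
```

```text
[ 0.45035332 -0.061638    0.064     ] [ 0.51169948 -0.07130892  0.064     ] 0.0621037678383409 -8.958672853918392 [ 0.4810264  -0.06647346  0.064     ] [ 0.48436997 -0.06604816  0.        ]
[ 0.48015787 -0.06609079  0.059     ] [ 0.48338566 -0.06612419  0.032     ]
knob 19.15867285391839
t 11.0 yaw 85.66 tilt [-0.0049  0.0014 -1.    ] dist 0.11 MOVE xyz [-0.0087  0.7333 -0.016 ] twist 0.0257
```

```bash
python3 - <<'E'
from h import *
go(.484,-.0662,.038,81)
E
```

```text
t 11.0 yaw 85.66 tilt [-0.0049  0.0014 -1.    ] dist 0.11 MOVE xyz [ 0.0109  0.7332 -0.0126] twist 0.0259
```

Emit:
{"fn": "servo_tool", "kwargs": {"targets": [{"x": 0.011, "y": 0.2, "z": -0.013, "twist": 0.026}, {"x": 0.011, "y": 0.4, "z": -0.013, "twist": 0.026}, {"x": 0.011, "y": 0.4, "z": -0.013, "twist": 0.026}, {"x": 0.011, "y": 0.4, "z": -0.013, "twist": 0.026}]}}

```text
time_s: 11.4
eef_pos: [0.485, -0.0665, 0.0893]
tool_rot: [-1.566, 0.127, -0.121]
wrist_force: [-0.3, 0.9, 0.7]
gripper_width: 0.0383
```

```bash
python3 - <<'E'
from h import *
go(.484,-.0662,.038,81); s,im=shot('w9')
cv2.imwrite('pics/z9.png',cv2.resize(im[140:330,230:410,::-1],None,fx=3,fy=3,interpolation=cv2.INTER_CUBIC))
E
```

```text
t 11.4 yaw 80.96 tilt [-0.0038  0.0011 -1.    ] dist 0.0513 MOVE xyz [-0.0052  0.3417  0.0006] twist -0.0002
t 11.4 tcp [ 0.485  -0.0665  0.0893] q [-0.28   0.108  2.032  0.     1.005 -1.693]
[[ 0.988 -0.004  0.157]
 [-0.157  0.001  0.988]
 [-0.004 -1.     0.   ]]
```

View pics/z9.png

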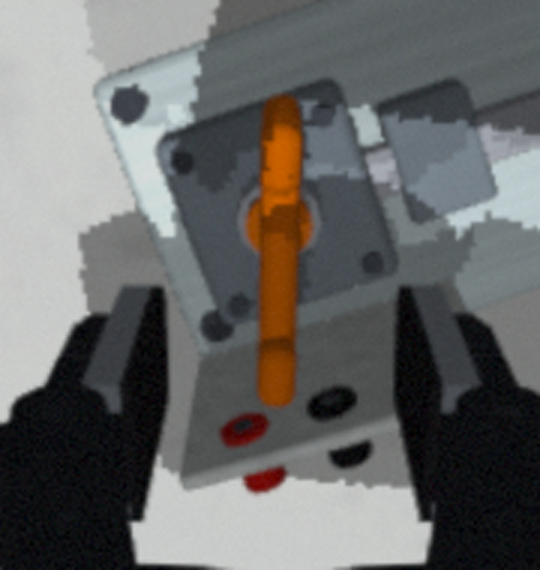

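Emit:
{"fn": "servo_tool", "kwargs": {"targets": [{"x": -0.005, "y": 0.12, "z": 0, "twist": 0}, {"x": -0.005, "y": 0.24, "z": 0, "twist": 0}, {"x": -0.005, "y": 0.34, "z": 0, "twist": 0}, {"x": -0.005, "y": 0.34, "z": 0, "twist": 0}, {"x": -0.005, "y": 0.34, "z": 0, "twist": 0}]}}

```text
time_s: 11.95
eef_pos: [0.4868, -0.067, 0.0409]
tool_rot: [-1.568, 0.122, -0.125]
wrist_force: [-0.1, 0.4, 0.8]
gripper_width: 0.0386
```

```bash
python3 - <<'E'
from h import *
go(.484,-.0662,.038,81); s,im=shot('w10'); print(s['wrist_force'],s['moment'])
cv2.imwrite('pics/z10.png',cv2.resize(im[140:330,230:410,::-1],None,fx=3,fy=3,interpolation=cv2.INTER_CUBIC))
E
```

```text
t 11.95 yaw 80.99 tilt [ 2.e-03 -6.e-04 -1.e+00] dist 0.0041 MOVE xyz [-0.0192  0.0194  0.0026] twist -0.0001
t 11.95 tcp [ 0.4868 -0.067   0.0409] q [-0.28   0.193  2.049  0.     0.897 -1.693]
[[ 0.988  0.002  0.157]
 [-0.157 -0.001  0.988]
 [ 0.002 -1.    -0.   ]]
[-0.11874356  0.35739641  0.84086036] [ 0.00598463 -0.015835   -0.04865741]
```

View pics/z10.png

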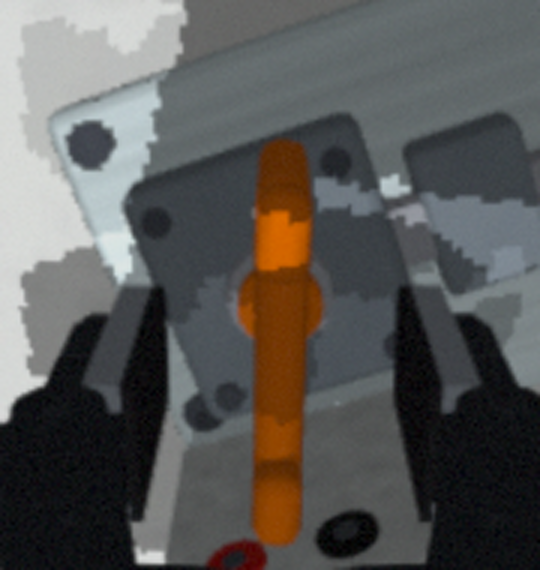

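```bash
python3 - <<'E'
from h import *
z=.0409
for a,b,h in [(283,142,.060),(277,543,.060),(283,142,.066),(277,543,.066),(281,303,.032)]: print(h,(1e3*wpx2tool((230+a/3-.4,140+b/3-.4),z-h)).round(1))
go(.484,-.0662,.038,81)
E
```

```text
0.06 [-39.1 -19.1   0.5]
0.06 [ 29.7 -19.1  -0.4]
0.066 [-40.6 -25.1   0.5]
0.066 [ 24.9 -25.1  -0.4]
0.032 [-2.5  8.9  0.2]
t 12.0 yaw 80.99 tilt [ 2.9e-03 -8.0e-04 -1.0e+00] dist 0.0047 MOVE xyz [-0.0221  0.0217  0.0031] twist -0.0
```

Emit:
{"fn": "servo_tool", "kwargs": {"targets": [{"x": -0.02, "y": 0.02, "z": 0.002, "twist": 0}, {"x": -0.02, "y": 0.02, "z": 0.002, "twist": 0}, {"x": -0.02, "y": 0.02, "z": 0.002, "twist": 0}, {"x": -0.02, "y": 0.02, "z": 0.002, "twist": 0}]}}

```text
time_s: 12.4
eef_pos: [0.483, -0.0661, 0.0369]
tool_rot: [-1.567, 0.123, -0.124]
wrist_force: [0.5, -0.1, -0.3]
gripper_width: 0.0384
```

Emit:
{"fn": "servo_tool", "kwargs": {"targets": [{"x": 0, "y": 0, "z": 0, "twist": 0}, {"x": 0, "y": 0, "z": 0, "twist": 0}, {"x": 0, "y": 0, "z": 0, "twist": 0}, {"x": 0, "y": 0, "z": 0, "twist": 0}, {"x": 0, "y": 0, "z": 0, "twist": 0}, {"x": 0, "y": 0, "z": 0, "twist": 0}, {"x": 0, "y": 0, "z": 0, "twist": 0}], "hand": 0}}

```text
time_s: 13.1
eef_pos: [0.4828, -0.0665, 0.0368]
tool_rot: [-1.568, 0.123, -0.123]
wrist_force: [-2.5, -3.9, 3.2]
gripper_width: 0.0071
```

```bash
python3 - <<'E'
from h import *
go(.4844,-.0662,.038,81); s,im=shot('w11'); print(s['gripper_width'],s['wrist_force'],s['moment'])
cv2.imwrite('pics/z11.png',cv2.resize(im[140:330,230:410,::-1],None,fx=3,fy=3,interpolation=cv2.INTER_CUBIC))
E
```

```text
t 13.1 yaw 81.02 tilt [-1.e-04 -1.e-03 -1.e+00] dist 0.002 MOVE xyz [ 0.0104 -0.008   0.0038] twist 0.0001
t 13.1 tcp [ 0.4828 -0.0665  0.0368] q [-2.800e-01  1.940e-01  2.058e+00 -1.000e-03  8.890e-01 -1.694e+00]
[[ 0.988 -0.     0.156]
 [-0.156 -0.001  0.988]
 [ 0.    -1.    -0.001]]
0.007108660633823954 [-2.50206286 -3.91723133  3.15670065] [-0.70028068  0.36040134  0.09859098]
```

View pics/z11.png

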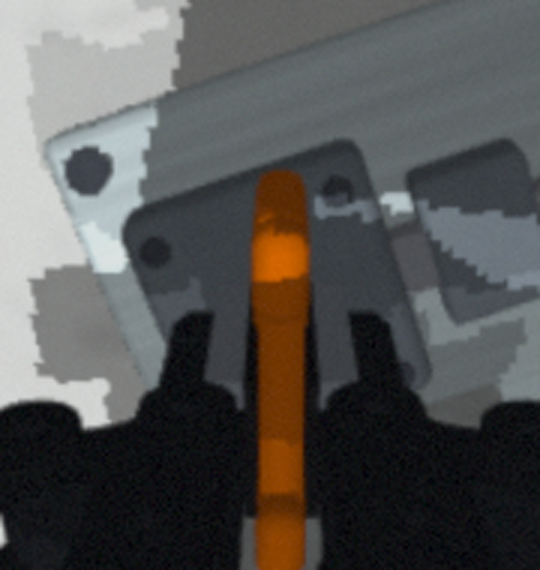

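Emit:
{"fn": "servo_tool", "kwargs": {"targets": [{"x": 0, "y": 0, "z": 0.002, "twist": 0.04}, {"x": 0.001, "y": 0, "z": 0.003, "twist": 0.08}, {"x": 0.001, "y": 0, "z": 0.005, "twist": 0.12}, {"x": 0.002, "y": 0, "z": 0.006, "twist": 0.16}, {"x": 0.002, "y": 0, "z": 0.007, "twist": 0.2}]}}

```text
time_s: 13.65
eef_pos: [0.4832, -0.0656, 0.0368]
tool_rot: [-1.482, 0.617, -0.618]
wrist_force: [-2.6, -5.5, 4.2]
gripper_width: 0.0069
```

```bash
cat >> h.py <<'E'
def st(n=1):
    for i in range(n):
        s=state(); M=R.from_rotvec(s['tool_rot']).as_matrix(); yaw=np.degrees(np.arctan2(M[1,2],M[0,2]))
        print('t',s['time_s'].__round__(2),'p',(1e3*s['eef_pos']).round(1),'yaw',yaw.round(2),'F',s['wrist_force'].round(1),'M',s['moment'].round(3),'q6',s['qpos'][5].round(3),'tau6',s['tau'][5].round(3),'w',(1e3*s['gripper_width']).round(1))
        if i<n-1: camera('side')
E
python3 -c "
from h import *
st(3)"
```

```text
Traceback (most recent call last):
  File "h.py", line 38, in st
    print('t',s['time_s'].__round__(2),'p',(1e3*s['eef_pos']).round(1),'yaw',yaw.round(2),'F',s['wrist_force'].round(1),'M',s['moment'].round(3),'q6',s['qpos'][5].round(3),'tau6',s['tau'][5].round(3),'w',(1e3*s['gripper_width']).round(1))
                                                                                                                                                                                                            ^^^^^^^^^^^^^^^^^^^^^^^^^^^^^^
AttributeError: 'float' object has no attribute 'round'
```

```bash
sed -i "s/(1e3\*s\['gripper_width'\]).round(1)/round(1e3*float(s['gripper_width']),1)/" h.py
python3 -c "
from h import *
st(3)"
```

```text
t 13.65 p [483.2 -65.6  36.8] yaw 44.75 F [-2.6 -5.5  4.2] M [-0.73   0.354  0.193] q6 -1.058 tau6 -0.642 w 6.9
t 13.7 p [483.3 -65.6  36.8] yaw 44.49 F [-2.6 -5.4  4.4] M [-0.873  0.399 -0.158] q6 -1.054 tau6 0.128 w 7.0
t 13.75 p [483.2 -65.6  36.8] yaw 44.85 F [-2.9 -4.8  4.5] M [-0.754  0.402 -0.209] q6 -1.06 tau6 0.159 w 6.4
```

```bash
python3 - <<'E'
from h import *
s,im=shot('w12')
E
```

```text
t 13.75 tcp [ 0.4832 -0.0656  0.0368] q [-2.780e-01  1.950e-01  2.057e+00 -1.000e-03  8.890e-01 -1.060e+00]
[[ 0.705 -0.     0.709]
 [-0.709 -0.001  0.705]
 [ 0.001 -1.    -0.001]]
```

View pics/w12.png

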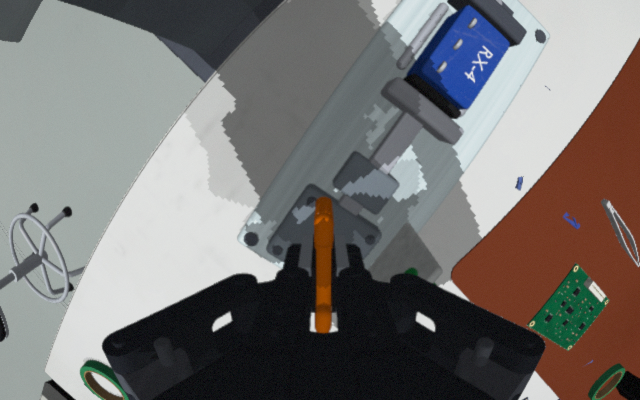

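Emit:
{"fn": "servo_tool", "kwargs": {"targets": [{"x": 0, "y": 0, "z": 0.001, "twist": 0.03}, {"x": 0, "y": 0, "z": 0.002, "twist": 0.06}, {"x": 0.001, "y": 0, "z": 0.003, "twist": 0.09}]}}

```text
time_s: 14.1
eef_pos: [0.4836, -0.0654, 0.0368]
tool_rot: [-1.406, 0.834, -0.834]
wrist_force: [-2.2, -4.9, 3.6]
gripper_width: 0.0065
```

```bash
python3 -c "
from h import *
st(1)"
```

```text
t 14.1 p [483.6 -65.4  36.8] yaw 28.62 F [-2.2 -4.9  3.6] M [-0.658  0.425  0.118] q6 -0.776 tau6 -0.436 w 6.5
```

Emit:
{"fn": "servo_tool", "kwargs": {"targets": [{"x": 0, "y": 0, "z": 0.001, "twist": 0.01}, {"x": 0, "y": 0, "z": 0.001, "twist": 0.02}]}}

```text
time_s: 14.3
eef_pos: [0.4837, -0.0653, 0.0368]
tool_rot: [-1.387, 0.88, -0.88]
wrist_force: [-2.1, -4.4, 4.2]
gripper_width: 0.0069
```

```bash
python3 -c "
from h import *
st(1)"
```

```text
t 14.3 p [483.7 -65.3  36.8] yaw 25.17 F [-2.1 -4.4  4.2] M [-0.712  0.387  0.162] q6 -0.716 tau6 -0.02 w 6.9
```

Emit:
{"fn": "servo_tool", "kwargs": {"targets": [{"x": 0, "y": 0, "z": 0, "twist": 0.01}, {"x": 0, "y": 0, "z": 0.001, "twist": 0.02}]}}

```text
time_s: 14.5
eef_pos: [0.4838, -0.0653, 0.0368]
tool_rot: [-1.365, 0.927, -0.928]
wrist_force: [-3.4, -6.4, 3.8]
gripper_width: 0.0069
```

```bash
python3 -c "
from h import *
st(1);s,im=shot('w13')"
```

```text
t 14.5 p [483.8 -65.3  36.8] yaw 21.58 F [-3.4 -6.4  3.8] M [-0.813  0.442  0.167] q6 -0.653 tau6 -0.031 w 6.9
t 14.5 tcp [ 0.4838 -0.0653  0.0368] q [-2.770e-01  1.960e-01  2.056e+00 -2.000e-03  8.900e-01 -6.530e-01]
[[ 0.368 -0.     0.93 ]
 [-0.93  -0.001  0.368]
 [ 0.001 -1.    -0.001]]
```

View pics/w13.png

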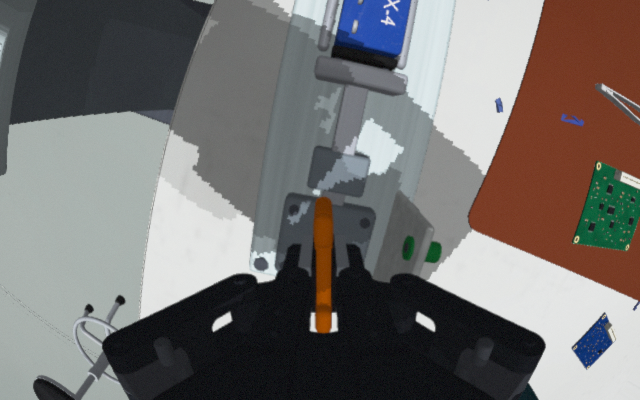

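Emit:
{"fn": "servo_tool", "kwargs": {"targets": [{"x": 0, "y": 0, "z": 0, "twist": 0.01}, {"x": 0, "y": 0, "z": 0.001, "twist": 0.02}]}}

```text
time_s: 14.75
eef_pos: [0.4839, -0.0652, 0.0368]
tool_rot: [-1.343, 0.975, -0.975]
wrist_force: [-3.8, -5.4, 4.2]
gripper_width: 0.0069
```

```bash
python3 -c "
from h import *
st(1)"
```

```text
t 14.75 p [483.9 -65.2  36.8] yaw 17.98 F [-3.8 -5.4  4.2] M [-0.814  0.495  0.161] q6 -0.59 tau6 -0.034 w 6.9
```

Emit:
{"fn": "servo_tool", "kwargs": {"targets": [{"x": 0, "y": 0, "z": 0, "twist": 0.01}, {"x": 0, "y": 0, "z": 0.001, "twist": 0.02}]}}

```text
time_s: 14.95
eef_pos: [0.484, -0.0652, 0.0368]
tool_rot: [-1.319, 1.022, -1.023]
wrist_force: [-2.9, -5.7, 3.3]
gripper_width: 0.0065
```

```bash
python3 -c "
from h import *
st(1)"
```

```text
t 14.95 p [484.  -65.2  36.8] yaw 14.38 F [-2.9 -5.7  3.3] M [-0.839  0.514  0.215] q6 -0.527 tau6 -0.03 w 6.5
```

Emit:
{"fn": "servo_tool", "kwargs": {"targets": [{"x": 0, "y": 0, "z": 0, "twist": 0.01}, {"x": 0, "y": 0, "z": 0, "twist": 0.02}]}}

```text
time_s: 15.15
eef_pos: [0.4841, -0.0652, 0.0368]
tool_rot: [-1.294, 1.069, -1.07]
wrist_force: [-2.0, -4.8, 3.4]
gripper_width: 0.0068
```

```bash
python3 -c "
from h import *
st(1)"
```

```text
t 15.15 p [484.1 -65.2  36.8] yaw 10.78 F [-2.  -4.8  3.4] M [-0.77   0.412  0.124] q6 -0.464 tau6 -0.027 w 6.8
```

Emit:
{"fn": "servo_tool", "kwargs": {"targets": [{"x": 0, "y": 0, "z": 0, "twist": 0.01}, {"x": 0, "y": 0, "z": 0, "twist": 0.02}]}}

```text
time_s: 15.35
eef_pos: [0.4842, -0.0652, 0.0368]
tool_rot: [-1.267, 1.116, -1.117]
wrist_force: [-3.1, -5.1, 3.1]
gripper_width: 0.0072
```

```bash
python3 -c "
from h import *
st(1);shot('w14')"
```

```text
t 15.35 p [484.2 -65.2  36.8] yaw 7.17 F [-3.1 -5.1  3.1] M [-0.774  0.366  0.168] q6 -0.401 tau6 -0.026 w 7.2
t 15.35 tcp [ 0.4842 -0.0652  0.0368] q [-2.770e-01  1.970e-01  2.055e+00 -2.000e-03  8.900e-01 -4.010e-01]
[[ 0.125 -0.     0.992]
 [-0.992 -0.001  0.125]
 [ 0.001 -1.    -0.   ]]
```

```bash
python3 - <<'E'
import cv2
im=cv2.imread('pics/w14.png');cv2.imwrite('pics/z14.png',cv2.resize(im[0:200,220:420],None,fx=3,fy=3,interpolation=cv2.INTER_CUBIC))
E
```

```text
(no output)
```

View pics/z14.png

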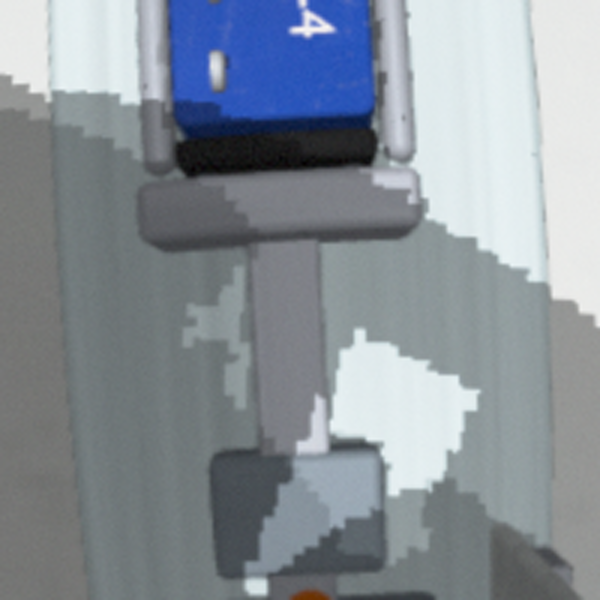

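```bash
cat >> h.py <<'E'
def rect(n,z,y0=0,y1=80,x0=-30,x1=30,k=5):
    import pickle
    s=pickle.load(open(f'pics/{n}.pkl','rb')); im=cv2.imread(f'pics/{n}.png')
    ys=np.arange(y1,y0,-1/k); xs=np.arange(x0,x1,1/k); mx=np.zeros((len(ys),len(xs)),np.float32); my=mx.copy()
    T=np.eye(4); T[:3,:3]=R.from_rotvec(s['tool_rot']).as_matrix(); T[:3,3]=s['eef_pos']; T=T@MOUNT
    X,Y=np.meshgrid(xs,ys); P=CH[None,None]+1e-3*(X[...,None]*EX+(Y[...,None]-43.5)*EY); P[...,2]=z
    q=(P-T[:3,3])@T[:3,:3]; r=np.hypot(q[...,0],q[...,1]); th=np.arctan2(r,q[...,2])
    return cv2.remap(im,(WC[0]+WF*th*q[...,0]/r).astype(np.float32),(WC[1]+WF*th*q[...,1]/r).astype(np.float32),cv2.INTER_CUBIC)
E
python3 - <<'E'
from h import *
a=[rect(n,.036) for n in ('w12','w13','w14')]
cv2.imwrite('pics/r1.png',cv2.resize(np.hstack(a),None,fx=.85,fy=.85))
E
```

```text
(no output)
```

View pics/r1.png

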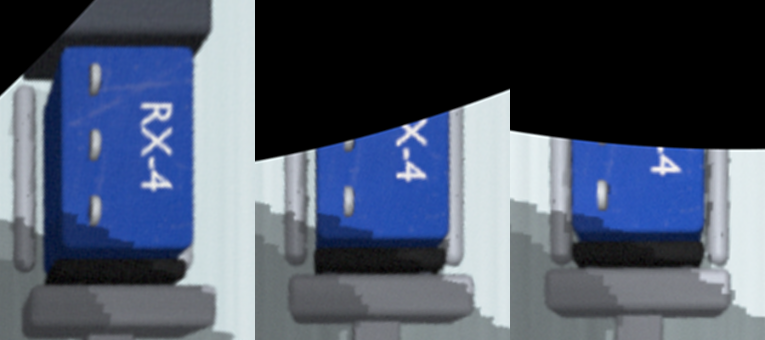

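```bash
cat >> h.py <<'E'
def edges(n,k=10,xa=-11,xb=11):
    r=rect(n,.036,y0=0,y1=45,x0=xa,x1=xb,k=k).astype(float); ys=np.arange(45,0,-1/k)
    from scipy.ndimage import gaussian_filter1d as g
    bl=r[...,0]-r[...,2]; v=r.mean(2); e1=[];e2=[]
    for c in range(0,r.shape[1]):
        d=g(bl[:,c],4,order=1); i=np.argmin(np.where((ys>15)&(ys<36),d,0)); e1.append(ys[i])   # blue drops
        d2=g(v[:,c],4,order=1); m=(ys<ys[i]-4)&(ys>ys[i]-14); j=np.argmax(np.where(m,d2,-1)); e2.append(ys[j])
    e1,e2=np.array(e1),np.array(e2); print(n,'module edge %.2f±%.2f jaw edge %.2f±%.2f gap %.2f'%(np.median(e1),e1.std(),np.median(e2),e2.std(),np.median(e1-e2)))
E
python3 -c "
from h import *
for n in('w8','w12','w13','w14'): edges(n)"
```

```text
w8 module edge 33.40±4.97 jaw edge 23.30±5.10 gap 8.70
w12 module edge 21.70±4.52 jaw edge 13.00±4.03 gap 8.70
w13 module edge 24.00±4.03 jaw edge 15.60±4.10 gap 8.40
w14 module edge 25.50±1.21 jaw edge 17.00±0.08 gap 8.50
```

Emit:
{"fn": "servo_tool", "kwargs": {"targets": [{"x": 0, "y": 0, "z": 0, "twist": 0.01}, {"x": 0, "y": 0, "z": 0, "twist": 0.02}, {"x": 0, "y": 0, "z": 0, "twist": 0.03}, {"x": 0, "y": 0, "z": 0, "twist": 0.04}]}}

```text
time_s: 15.8
eef_pos: [0.4844, -0.0652, 0.0368]
tool_rot: [-1.21, 1.209, -1.211]
wrist_force: [-1.3, -5.3, 3.4]
gripper_width: 0.0068
```

```bash
python3 -c "
from h import *
st(1);shot('w15');edges('w15')"
```

```text
t 15.8 p [484.4 -65.2  36.8] yaw -0.03 F [-1.3 -5.3  3.4] M [-0.749  0.287  0.129] q6 -0.275 tau6 -0.024 w 6.8
t 15.8 tcp [ 0.4844 -0.0652  0.0368] q [-2.770e-01  1.970e-01  2.055e+00 -1.000e-03  8.890e-01 -2.750e-01]
[[-0.     0.     1.   ]
 [-1.    -0.001 -0.   ]
 [ 0.001 -1.     0.   ]]
w15 module edge 26.30±0.97 jaw edge 17.70±0.06 gap 8.50
```

Emit:
{"fn": "servo_tool", "kwargs": {"targets": [{"x": 0, "y": 0, "z": 0, "twist": 0.01}, {"x": 0, "y": 0, "z": 0, "twist": 0.02}, {"x": 0, "y": 0, "z": 0, "twist": 0.03}]}}

```text
time_s: 16.15
eef_pos: [0.4845, -0.0652, 0.0368]
tool_rot: [-1.163, 1.278, -1.28]
wrist_force: [-1.7, -5.4, 3.3]
gripper_width: 0.0068
```

```bash
python3 -c "
from h import *
st(1);shot('w16');edges('w16')"
```

```text
t 16.15 p [484.5 -65.2  36.8] yaw -5.43 F [-1.7 -5.4  3.3] M [-0.752  0.278  0.192] q6 -0.181 tau6 -0.017 w 6.8
t 16.15 tcp [ 0.4845 -0.0652  0.0368] q [-2.770e-01  1.970e-01  2.055e+00 -1.000e-03  8.890e-01 -1.810e-01]
[[-0.095  0.001  0.996]
 [-0.996 -0.001 -0.095]
 [ 0.001 -1.     0.001]]
w16 module edge 26.70±0.86 jaw edge 18.20±0.05 gap 8.50
```

Emit:
{"fn": "servo_tool", "kwargs": {"targets": [{"x": 0, "y": 0, "z": 0, "twist": 0.01}, {"x": 0, "y": 0, "z": 0, "twist": 0.02}]}}

```text
time_s: 16.4
eef_pos: [0.4847, -0.0652, 0.0368]
tool_rot: [-1.131, 1.323, -1.326]
wrist_force: [-1.6, -4.3, 2.2]
gripper_width: 0.0074
```

```bash
python3 -c "
from h import *
st(1);shot('w17');edges('w17')"
```

```text
t 16.4 p [484.7 -65.2  36.8] yaw -9.02 F [-1.6 -4.3  2.2] M [-0.828  0.141  0.196] q6 -0.119 tau6 -0.002 w 7.4
t 16.4 tcp [ 0.4847 -0.0652  0.0368] q [-2.770e-01  1.970e-01  2.055e+00 -1.000e-03  8.880e-01 -1.190e-01]
[[-0.157  0.001  0.988]
 [-0.988 -0.001 -0.157]
 [ 0.001 -1.     0.001]]
w17 module edge 26.65±0.81 jaw edge 18.50±0.06 gap 8.20
```

Emit:
{"fn": "servo_tool", "kwargs": {"targets": [{"x": 0, "y": 0, "z": 0, "twist": 0.01}, {"x": 0, "y": 0, "z": 0, "twist": 0.02}]}}

```text
time_s: 16.65
eef_pos: [0.4847, -0.0652, 0.0368]
tool_rot: [-1.097, 1.368, -1.371]
wrist_force: [-1.2, -5.6, 1.9]
gripper_width: 0.0065
```

```bash
python3 -c "
from h import *
st(1);shot('w18');edges('w18')"
```

```text
t 16.65 p [484.7 -65.2  36.8] yaw -12.61 F [-1.2 -5.6  1.9] M [-0.727  0.195  0.208] q6 -0.056 tau6 0.015 w 6.5
t 16.65 tcp [ 0.4847 -0.0652  0.0368] q [-2.770e-01  1.970e-01  2.055e+00 -1.000e-03  8.880e-01 -5.600e-02]
[[-0.218  0.001  0.976]
 [-0.976 -0.001 -0.218]
 [ 0.001 -1.     0.002]]
w18 module edge 26.70±0.77 jaw edge 18.80±0.06 gap 7.80
```

Emit:
{"fn": "servo_tool", "kwargs": {"targets": [{"x": 0, "y": 0, "z": 0, "twist": 0.01}, {"x": 0, "y": 0, "z": 0, "twist": 0.02}]}}

```text
time_s: 16.9
eef_pos: [0.4848, -0.0652, 0.0368]
tool_rot: [-1.062, 1.412, -1.416]
wrist_force: [-0.6, -4.9, 1.3]
gripper_width: 0.0064
```

```bash
python3 -c "
from h import *
st(1);shot('w19');edges('w19')"
```

```text
t 16.9 p [484.8 -65.2  36.8] yaw -16.2 F [-0.6 -4.9  1.3] M [-0.818  0.11   0.282] q6 0.007 tau6 0.033 w 6.4
t 16.9 tcp [ 0.4848 -0.0652  0.0368] q [-2.770e-01  1.970e-01  2.055e+00 -1.000e-03  8.880e-01  7.000e-03]
[[-0.279  0.001  0.96 ]
 [-0.96  -0.001 -0.279]
 [ 0.001 -1.     0.002]]
w19 module edge 26.70±0.81 jaw edge 19.20±0.06 gap 7.50
```

Emit:
{"fn": "servo_tool", "kwargs": {"targets": [{"x": 0, "y": 0, "z": 0, "twist": 0.01}, {"x": 0, "y": 0, "z": 0, "twist": 0.02}]}}

```text
time_s: 17.15
eef_pos: [0.4849, -0.0653, 0.0368]
tool_rot: [-1.025, 1.457, -1.461]
wrist_force: [0.5, -5.3, 1.4]
gripper_width: 0.0064
```

```bash
python3 -c "
from h import *
st(1);shot('w20');edges('w20')"
```

```text
t 17.15 p [484.9 -65.3  36.8] yaw -19.79 F [ 0.5 -5.3  1.4] M [-0.793  0.058  0.295] q6 0.07 tau6 0.05 w 6.4
t 17.15 tcp [ 0.4849 -0.0653  0.0368] q [-2.770e-01  1.970e-01  2.055e+00 -1.000e-03  8.880e-01  7.000e-02]
[[-0.339  0.002  0.941]
 [-0.941 -0.002 -0.339]
 [ 0.001 -1.     0.002]]
w20 module edge 26.60±0.84 jaw edge 19.40±0.07 gap 7.20
```

Emit:
{"fn": "servo_tool", "kwargs": {"targets": [{"x": 0, "y": 0, "z": 0, "twist": 0.01}, {"x": 0, "y": 0, "z": 0, "twist": 0.02}]}}

```text
time_s: 17.4
eef_pos: [0.485, -0.0653, 0.0368]
tool_rot: [-0.987, 1.501, -1.505]
wrist_force: [-0.7, -5.0, 1.0]
gripper_width: 0.007
```

```bash
python3 -c "
from h import *
st(1);shot('w21');edges('w21');st(3)"
```

```text
t 17.4 p [485.  -65.3  36.8] yaw -23.39 F [-0.7 -5.   1. ] M [-0.811  0.135  0.32 ] q6 0.132 tau6 0.068 w 7.0
t 17.4 tcp [ 0.485  -0.0653  0.0368] q [-2.770e-01  1.970e-01  2.055e+00 -1.000e-03  8.880e-01  1.320e-01]
[[-0.397  0.002  0.918]
 [-0.918 -0.002 -0.397]
 [ 0.001 -1.     0.002]]
w21 module edge 26.60±0.87 jaw edge 19.80±0.07 gap 6.80
t 17.45 p [485.  -65.3  36.8] yaw -23.45 F [ 0.3 -4.1  1. ] M [-0.854  0.076  0.155] q6 0.133 tau6 0.263 w 6.8
t 17.5 p [485.  -65.3  36.8] yaw -23.37 F [-0.1 -6.1  1. ] M [-0.909  0.115  0.097] q6 0.132 tau6 0.196 w 6.5
t 17.55 p [485.  -65.3  36.8] yaw -23.36 F [-0.8 -5.2  0.8] M [-0.836  0.142  0.078] q6 0.132 tau6 0.116 w 6.9
```

Emit:
{"fn": "servo_tool", "kwargs": {"targets": [{"x": 0, "y": 0, "z": 0, "twist": 0}, {"x": 0, "y": 0, "z": 0, "twist": 0}, {"x": 0, "y": 0, "z": 0, "twist": 0}, {"x": 0, "y": 0, "z": 0, "twist": 0}, {"x": 0, "y": 0, "z": 0, "twist": 0}], "hand": 0.18}}

```text
time_s: 18.05
eef_pos: [0.4841, -0.0643, 0.0365]
tool_rot: [-0.987, 1.504, -1.503]
wrist_force: [-0.0, 0.7, 0.5]
gripper_width: 0.0154
```

```bash
python3 -c "
from h import *
st(1);shot('w22');edges('w22')"
```

```text
t 18.05 p [484.1 -64.3  36.5] yaw -23.4 F [-0.   0.7  0.5] M [-0.025 -0.051  0.009] q6 0.132 tau6 0.0 w 15.4
t 18.05 tcp [ 0.4841 -0.0643  0.0365] q [-0.276  0.197  2.055  0.     0.889  0.132]
[[-0.397 -0.     0.918]
 [-0.918  0.    -0.397]
 [-0.    -1.    -0.   ]]
w22 module edge 26.60±0.88 jaw edge 19.80±0.07 gap 6.80
```

View pics/w22.png

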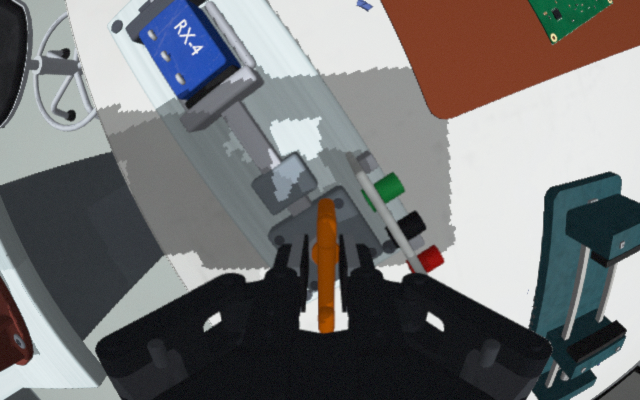

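Released with no contact force; the gap is unchanged. Now straight up.

Emit:
{"fn": "servo_tool", "kwargs": {"targets": [{"x": 0, "y": -0.1, "z": 0, "twist": 0}, {"x": 0, "y": -0.3, "z": 0, "twist": 0}, {"x": 0, "y": -0.6, "z": 0, "twist": 0}, {"x": 0, "y": -0.85, "z": 0, "twist": 0}, {"x": 0, "y": -0.85, "z": 0, "twist": 0}, {"x": 0, "y": -0.85, "z": 0, "twist": 0}]}}

```text
time_s: 18.7
eef_pos: [0.4851, -0.0647, 0.1654]
tool_rot: [-0.985, 1.501, -1.505]
wrist_force: [-0.4, -0.4, -0.8]
gripper_width: 0.0153
```

```bash
python3 - <<'E'
from h import *
st(1);shot('w23');edges('w23'); 
cv2.imwrite('pics/r23.png',rect('w23',.036,y0=-110,y1=100,x0=-50,x1=55,k=2.5))
d=camera('scene'); save('sc2',d['image'])
for l in('heat_sink','solder_spool','tape_green'): print(l,[np.round(q['point'],3).tolist() for q in spot_point(l,'scene')][:1])
E
```

```text
t 18.7 p [485.1 -64.7 165.4] yaw -23.4 F [-0.4 -0.4 -0.8] M [-0.017  0.009  0.017] q6 0.132 tau6 0.0 w 15.3
t 18.7 tcp [ 0.4851 -0.0647  0.1654] q [-0.276 -0.007  1.989  0.     1.157  0.132]
[[-0.397  0.003  0.918]
 [-0.918 -0.001 -0.397]
 [-0.001 -1.     0.003]]
w23 module edge 25.10±3.09 jaw edge 20.10±0.12 gap 5.10
heat_sink [[0.492, 0.426, -0.004]]
solder_spool [[0.49, -0.253, -0.0]]
tape_green [[0.453, -0.377, -0.006]]
```

View pics/r23.png

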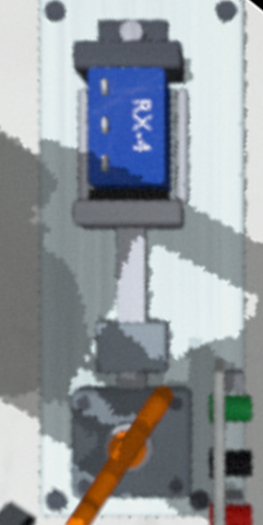

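```bash
python3 -c "
from cell import sign_off,state
print(state()['time_s']); print(sign_off())"
```

```text
18.95
the job is handed in; nothing more can be done
None
```

I placed the smaller blue module (world about 0.45, 0.26) in the channel, clamped it against the end stop and handed in at 18.95 s. I estimate the clamping force at 14–15 N. `sign_off` gives no verdict, so I don't have a confirmed result.

**Clamping:** I gripped the knob at about 0.34 rad and turned it clockwise to about 2.16 rad. The wrist pictures showed the module stop moving at about 1.85 rad. From there the gap between jaw and module closed from 8.5 to 6.8 mm, which is 1.7 mm of pad travel or about 14 N. The rise in wrist-joint torque gave about 14.7 N, so the two estimates agree.

**After letting go:** I opened the fingers only about 15 mm, away from the panel, and contact force was near zero. The gap was still 6.8 mm. After I lifted straight up, the last picture showed the module lying straight between the rails against the stop.

**Bystanders:** The heat sink, spool and tape were found within 4 mm of their starting positions.

**Check that disagreed:** After the lift, the same gap measurement read 5.1 mm with a scatter of 3 mm. I judged it unreliable because the higher view distorts it, and relied on the readings taken before the lift.

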